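# Sort through-bored from blind bushes with the pin gauge

### The job

The red insulating bushes on the bench have got mixed: some are bored right through, some are blind, and they look alike. Pull the pin gauge out of its spring-plunger holder and use it to find out which is which, then put the through-bored bushes in the green bin and the blind ones in the yellow bin. Push the gauge back home in its holder past the click, flange down on the block, and leave everything else on the bench where it is.

Things in the scene. Friction and masses are not known exactly. Their poses are not given: they have to be found in the camera images.
- gauge: pin gauge, loose, 50 g. Origin at the centre of the tip, z up towards the handle. From the tip: steel pin 6 mm diameter to 37 mm (last 3 mm tapered to 3 mm), tapered bulge 12 mm diameter to 50 mm, neck 7 mm diameter, flange 20 mm diameter at 58 to 62 mm, orange hexagonal handle 62 to 115 mm, black cap to 117 mm. Starts home in the holder, handle up
- gauge_grip (a point): point on the gauge's axis in its handle, 90 mm above the tip, where to grip. The hexagonal handle is 16 mm across flats; flats face along the gauge's x and -x and every 60 degrees round
- holder: gauge holder, fixed to the bench: aluminium block 46 mm (x) by 42 mm (y), 62 mm high, on a dark foot 78 mm long (y), 8 mm thick; a vertical bore 13 mm diameter runs right through its middle. With the gauge home, its flange rests on the block's top and its tip is 4 mm above the holder's origin. Origin at the centre of the underside, z up
- holder_mouth (a point): centre of the mouth of the holder's bore, on top of the block, 62 mm above the holder's origin
- plunger (a joint): spring plunger in the holder's -x side (barrel and black knob out to 50 mm from the bore's axis, 54 mm up): how far its ball is pushed back, m. 0 with the gauge home or gone, 0.001 to 0.002 while the gauge's bulge passes. The ball holds the gauge in: pulling it straight up takes about 6 to 12 N, pushing it back past the click likewise, within the last 14 mm; no turning
- green_bin: green open parts bin, fixed: 210 mm (its x) by 110 mm (its y), 40 mm high, walls and floor 4 mm thick; inside 202 by 102 mm. Origin at the centre of its underside, z up. It is for the through-bored bushes
- yellow_bin: yellow open parts bin, fixed: 210 mm (its x) by 110 mm (its y), 40 mm high, walls and floor 4 mm thick; inside 202 by 102 mm. Origin at the centre of its underside, z up. It is for the blind bushes
- bush_a: one of six look-alike bushes (None if absent; the letter tells nothing): dark red drum standing on the mat, 32 mm diameter, 26 mm high, 35 to 70 g. In its top is the mouth of a brass-lined bore, 10 mm diameter: in a through-bored bush it runs the whole 26 mm down to the mat, in a blind one it ends at a solid floor 12 mm below the mouth. Origin: centre of the underside; z up along the bore
- bush_b: one of six look-alike bushes (None if absent; the letter tells nothing): dark red drum standing on the mat, 32 mm diameter, 26 mm high, 35 to 70 g. In its top is the mouth of a brass-lined bore, 10 mm diameter: in a through-bored bush it runs the whole 26 mm down to the mat, in a blind one it ends at a solid floor 12 mm below the mouth. Origin: centre of the underside; z up along the bore
- bush_c: one of six look-alike bushes (None if absent; the letter tells nothing): dark red drum standing on the mat, 32 mm diameter, 26 mm high, 35 to 70 g. In its top is the mouth of a brass-lined bore, 10 mm diameter: in a through-bored bush it runs the whole 26 mm down to the mat, in a blind one it ends at a solid floor 12 mm below the mouth. Origin: centre of the underside; z up along the bore
- bush_d: one of six look-alike bushes (None if absent; the letter tells nothing): dark red drum standing on the mat, 32 mm diameter, 26 mm high, 35 to 70 g. In its top is the mouth of a brass-lined bore, 10 mm diameter: in a through-bored bush it runs the whole 26 mm down to the mat, in a blind one it ends at a solid floor 12 mm below the mouth. Origin: centre of the underside; z up along the bore
- bush_e: one of six look-alike bushes (None if absent; the letter tells nothing): dark red drum standing on the mat, 32 mm diameter, 26 mm high, 35 to 70 g. In its top is the mouth of a brass-lined bore, 10 mm diameter: in a through-bored bush it runs the whole 26 mm down to the mat, in a blind one it ends at a solid floor 12 mm below the mouth. Origin: centre of the underside; z up along the bore
- bush_f: one of six look-alike bushes (None if absent; the letter tells nothing): dark red drum standing on the mat, 32 mm diameter, 26 mm high, 35 to 70 g. In its top is the mouth of a brass-lined bore, 10 mm diameter: in a through-bored bush it runs the whole 26 mm down to the mat, in a blind one it ends at a solid floor 12 mm below the mouth. Origin: centre of the underside; z up along the bore
- tin: bystander, leave alone: round aluminium soldering-tip cleaner tin with brass wool, 72 mm diameter at the foot, 40 mm high, 250 g; origin at the centre of its underside
- board: bystander, leave alone: green circuit board, 50 mm (its x) by 130 mm (its y), 21 mm high over its parts; origin at the centre of its underside
- transformer: bystander, leave alone: small dark steel mains transformer with yellow windings, 46 mm (its x) by 60 mm (its y), 36 mm high, 300 g, standing among the bushes; origin at the centre of its underside
- reel: bystander, leave alone: white reel of solder lying flat, 58 mm diameter, 32 mm high, 300 g; origin at the centre of its underside
- pliers: bystander, leave alone: long-nosed pliers with yellow handles lying flat, 12 mm high; origin at the pivot, nose to +x (48 mm), handles to -x (100 mm), 52 mm wide over the handles
- cutters: bystander, leave alone: side cutters with red handles lying flat, 12 mm high; origin at the pivot, nose to +x (28 mm), handles to -x (100 mm), 52 mm wide over the handles
There are look-alikes about, which are no part of the job. Leave any blue or turquoise look-alike of the bush_f alone.

How it is judged:
By the outcome, as a careful person would: the job done as asked, in the order asked, and still so for the second after the job is handed in, with the robot touching nothing.
Of bush_a, bush_b, bush_c, bush_d, bush_e, bush_f only 4 to 5 are there at a start; the rules pass over those that are not, and their reading is None.
At some moment in a run one of bush_a, bush_b, bush_c, bush_d, bush_e, bush_f may be knocked a few centimetres aside while the robot is not near it.
It also fails if it takes over 208 s, if anything falls off the work surface, if the arm or the gripper's body presses on something with over 40 N, if the wrist force passes 120 N, or if a joint passes its speed limit or range.

### The arm

A 6-joint arm with a two-finger parallel gripper is mounted at the origin on the work surface. World frame = base frame: x ahead of the robot, y to its left, z up, the work surface at z = 0. Lengths are in m, angles in rad, forces in N, time in s.
With the tool pointing down it reaches from about 0.3 to 0.775 m from the base axis. Payload 14.6 kg.
Tool frame: the origin (TCP) lies midway between the tips of the shut fingers; the grasp point (between the pads) lies 19 mm behind it; z points along the fingers, y is the line along which they close (so a half turn about z gives the same grasp; the last joint's range is limited). The gripper opens to 94 mm and grips with 3 to 60 N. Pads are 16 mm wide; open, the fingers measure 119 mm over their backs; the gripper's body (75 mm by 177 mm) begins 78 mm behind the grasp point.
Start: joints at [-1.198, 0.3, 1.521, -0, 1.321, -0.067], TCP at [0.234, -0.498, 0.205] pointing down, gripper open.
Joint ranges: [-3.03, 3.03], [-0.79, 2.21], [0.23, 2.52], [-1.04, 4.18], [0, 3.07], [-2.55, 2.55]. Speed limits (rad/s): [2.22, 2.22, 2.57, 3.14, 3.14, 3.14].

### API

Orientations are given as [roll, pitch, yaw] about the fixed x, y, z axes, in that order (R = Rz(yaw) Ry(pitch) Rx(roll)).
In Python, from station import ctrl gives the robot as it stands. The module is installed in compiled form; this text tells all that it offers.
- The arm moves only by the tool servo_tool, never from a script. Its argument "plan" is a list of rows, each a list of 7 numbers: the opening in per cent of the stroke, from 0 (shut) to 100 (fully open), then the shift along the tool's x, y, z in m, then the turn, a rotation vector about the tool's x, y, z in rad. A call has exactly 8 rows; each row shifts and turns the commanded pose from where the row before left it, along the tool's axes as they then stand; what a row does not reach is not made up. A row lasts 1/8 s, in which the tool goes at most 62.5 mm and 10.7 degrees, less where a joint would pass 70% of its speed; a pose out of reach is approached as far as the arm can. A call with a gripper value outside its range is refused whole. The fingers move at their own pace and stop on an object; "force" is the grip in N (left out, the last holds). Time passes only in rows, so rows that do not move let the fingers close, or fill a call up. It gives the time, the measured TCP pose, the force, the opening and the grip force at its end, in the units of the state.
- ctrl.get_obs(): the state, without advancing time (a new reading comes with each control period).
- ctrl.camera(name): name is "scene" or "side" or "wrist"; returns a dict with "pixels" (384x512x3 uint8, red, green, blue), "z_map" (384x512 float32, m along the optical axis (not along the pixel's ray), 0 where there is no reading), "mtx" (3x3 intrinsics, pixels), "pose" (4x4, takes a point from camera to world coordinates). Camera axes: x right, y up, looking along -z (the intrinsics and any distortion apply to the point x, -y, -z); pixel columns grow to the right and rows downward; lengths in m; the calibration is good to about 2 mm. A picture is of the moment at which its call begins.
- ctrl.hand_in(): hands the job in; it is judged then, once.
The state is a dict: "time_s": time; "qpos": joint angles; "joint_vel": joint speeds; "tau": joint torques, N m; "ee_pos": TCP position; "eef_rot": TCP orientation; "force": force on the tool from outside, world axes, zero at the start; "moment": the same for the moment, N m; "grip_width": finger opening in m; "grip_force": force on a finger pad.
Only numpy, scipy, OpenCV 4.12 (cv2) and the standard library are available. Lean on these libraries where they do the work, as an engineer would, in place of code of your own. Each camera call takes 0.05 s, during which the arm holds its last target. There are 200 camera calls.

## Working session

There is one attempt and no reset: what is moved stays moved. The work goes in short steps, Python scripts to look and compute and a tool call to move; the robot and the scene stay as the last step left them, time stands still between calls to the robot, and variables do not carry over. Pictures are saved under pics/ and viewed, at most 14 in all, crops included, and the job is handed in when it is done.

Besides the shell and the picture viewer there is one more tool, called after "Request:" as a command line: name --pt "numbers of a row" for each row, then --argument value for the rest. servo_tool: Moves the arm, as the interface text tells. Its arguments: {"type":"object","properties":{"plan":{"type":"array","items":{"type":"array","items":{"type":"number"}}},"force":{"type":"number"}},"required":["plan"]}

```bash
mkdir -p pics; cat > h.py <<'E'
import numpy as np, cv2
from station import ctrl
def shot(n,f=None):
    c=ctrl.camera(n)
    if f: cv2.imwrite('pics/'+f+'.png',cv2.cvtColor(c['pixels'],cv2.COLOR_RGB2BGR))
    return c
def pts(c):
    z=c['z_map'];K=c['mtx'];v,u=np.mgrid[:384,:512]
    p=np.stack([(u-K[0,2])/K[0,0]*z,-(v-K[1,2])/K[1,1]*z,-z],-1)
    return p@c['pose'][:3,:3].T+c['pose'][:3,3]
def ray(c,u,v,h):
    K=c['mtx'];d=c['pose'][:3,:3]@np.array([(u-K[0,2])/K[0,0],-(v-K[1,2])/K[1,1],-1]);o=c['pose'][:3,3]
    return o+d*(h-o[2])/d[2]
E
python3 - <<'E'
from h import *
for n in ['scene','side','wrist']:
    c=shot(n,n+'0'); print(n,c['pose'].round(3).tolist(),c['mtx'].round(1).tolist(),(c['z_map']>0).mean())
o=ctrl.get_obs(); print({k:np.round(v,3).tolist() for k,v in o.items()})
E
```

```text
scene [[0.605, -0.468, 0.644, 1.167], [0.796, 0.333, -0.506, -0.494], [0.023, 0.819, 0.574, 0.665], [0.0, 0.0, 0.0, 1.0]] [[457.5, 0.0, 251.3], [0.0, 457.5, 192.0], [0.0, 0.0, 1.0]] 0.9961903889973959
side [[0.999, 0.032, -0.026, 0.499], [-0.041, 0.758, -0.651, -0.801], [-0.001, 0.652, 0.758, 0.993], [0.0, 0.0, 0.0, 1.0]] [[469.3, 0.0, 241.6], [0.0, 469.3, 198.5], [0.0, 0.0, 1.0]] 0.9960479736328125
wrist [[0.426, 0.871, 0.245, 0.305], [-0.905, 0.411, 0.113, -0.464], [-0.002, -0.27, 0.963, 0.383], [0.0, 0.0, 0.0, 1.0]] [[342.4, 0.0, 251.3], [0.0, 342.4, 196.2], [0.0, 0.0, 1.0]] 0.9959462483723959
{'time_s': 0.15, 'qpos': [-1.198, 0.3, 1.521, -0.0, 1.321, -0.067], 'joint_vel': [-0.0, -0.001, -0.002, -0.001, -0.001, 0.0], 'tau': [0.003, -53.195, -35.282, 0.071, 0.024, -0.0], 'ee_pos': [0.234, -0.497, 0.205], 'eef_rot': [-3.141, -0.0, 0.44], 'force': [-0.044, -0.41, -0.372], 'moment': [-0.003, -0.045, 0.034], 'grip_force': 0.0, 'grip_width': 0.094}
```

View pics/scene0.png

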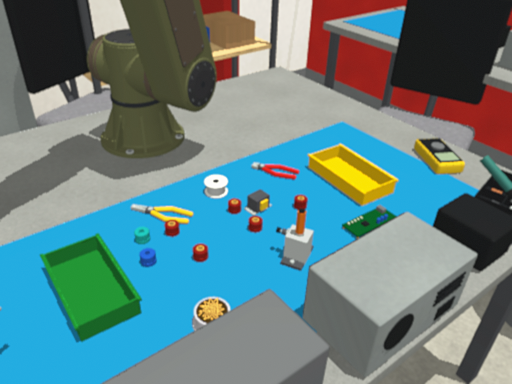

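View pics/side0.png

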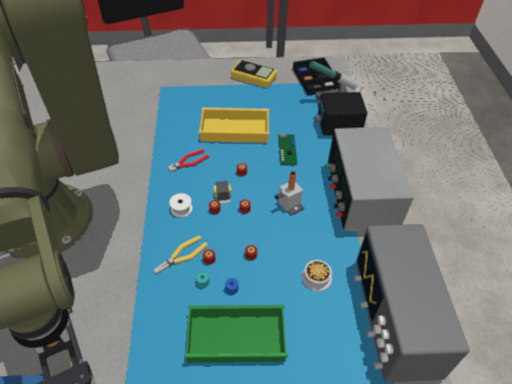

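The side view shows five red bushes, at (242,169), (214,207), (245,206), (209,256) and (251,252). The holder with the orange gauge is at (291,198), the green bin at (237,333) and the yellow bin at (235,125). The turquoise and blue look-alikes are at (203,280) and (232,286).

```bash
cat >> h.py <<'E'
def blobs(c,lo,hi,zlo,zhi,amin=5):
    hsv=cv2.cvtColor(c['pixels'],cv2.COLOR_RGB2HSV); P=pts(c)
    m=cv2.inRange(hsv,np.array(lo),np.array(hi))
    if lo[0]<0: m=cv2.inRange(hsv,np.array([0,lo[1],lo[2]]),np.array(hi))|cv2.inRange(hsv,np.array([180+lo[0],lo[1],lo[2]]),np.array([180,255,255]))
    m=((m>0)&(P[...,2]>zlo)&(P[...,2]<zhi)&(P[...,0]>.2)&(P[...,0]<.9)).astype(np.uint8)
    n,l,s,ce=cv2.connectedComponentsWithStats(m)
    return [(ce[i].round(1),s[i,4],P[l==i]) for i in range(1,n) if s[i,4]>=amin]
E
python3 - <<'E'
from h import *
for n in ['side','scene']:
    c=shot(n)
    for name,lo,hi,a,b in [('red',(-8,120,50),(8,255,255),.006,.04),('orange',(5,150,80),(18,255,255),.06,.2),('yellow',(20,130,80),(32,255,255),-.01,.06),('green',(50,100,40),(75,255,255),-.01,.06)]:
        for ce,s,p in blobs(c,lo,hi,a,b,12):
            if s<4000: print(n,name,ce,s,'mid',((p.min(0)+p.max(0))/2).round(3),'min',p.min(0).round(3),'max',p.max(0).round(3))
    P=pts(c); z=P[...,2]; hsv=cv2.cvtColor(c['pixels'],cv2.COLOR_RGB2HSV)
    m=(z>.055)&(z<.068)&(P[...,0]>.5)&(P[...,0]<.72)&(abs(P[...,1]+.1)<.35)
    p=P[m]; print('holder top',len(p),np.median(p,0).round(3),p.min(0).round(3),p.max(0).round(3))
E
```

```text
side red [192.6 158.4] 199 mid [0.394 0.209 0.012] min [0.35  0.175 0.006] max [0.438 0.243 0.018]
side red [241.4 170.2] 65 mid [0.536 0.146 0.02 ] min [0.523 0.133 0.009] max [0.549 0.159 0.031]
side red [332.8 185.9] 23 mid [0.784 0.057 0.032] min [0.776 0.052 0.026] max [0.791 0.063 0.038]
side red [214.5 207.4] 87 mid [0.457 0.011 0.02 ] min [ 0.443 -0.006  0.007] max [0.47  0.028 0.032]
side red [244.5 207. ] 84 mid [0.538 0.008 0.02 ] min [ 0.526 -0.006  0.008] max [0.551 0.023 0.033]
side red [339.2 214.2] 30 mid [ 0.784 -0.042  0.033] min [ 0.776 -0.047  0.027] max [ 0.791 -0.036  0.039]
side red [250.8 253.3] 93 mid [ 0.548 -0.141  0.02 ] min [ 0.535 -0.156  0.008] max [ 0.561 -0.126  0.032]
side red [208.9 257.3] 101 mid [ 0.443 -0.15   0.02 ] min [ 0.429 -0.165  0.007] max [ 0.456 -0.135  0.033]
side orange [291.6 181. ] 69 mid [0.661 0.02  0.097] min [0.655 0.015 0.069] max [0.667 0.025 0.125]
side yellow [253.   77.1] 408 mid [0.597 0.61  0.022] min [0.521 0.545 0.002] max [0.674 0.675 0.042]
side yellow [234.3 125. ] 2116 mid [0.523 0.337 0.024] min [0.415 0.269 0.001]
[... 1266 characters left out ...]
 [437.7 160.3] 629 mid [0.604 0.586 0.02 ] min [0.524 0.548 0.001] max [0.684 0.625 0.038]
scene yellow [352.1 173.9] 2899 mid [0.527 0.35  0.025] min [0.418 0.269 0.002] max [0.636 0.432 0.047]
scene yellow [263.4 203.9] 78 mid [0.503 0.068 0.021] min [0.497 0.056 0.006] max [0.509 0.081 0.037]
scene yellow [170.1 213.4] 305 mid [ 0.401 -0.12   0.018] min [ 0.356 -0.158  0.004] max [ 0.447 -0.082  0.032]
scene yellow [211.7 307.6] 159 mid [ 0.706 -0.211  0.039] min [ 0.689 -0.228  0.034] max [ 0.724 -0.194  0.044]
scene green [366.6 222.8] 509 mid [0.684 0.233 0.011] min [0.658 0.168 0.003] max [0.709 0.298 0.019]
holder top 396 [0.669 0.017 0.065] [ 0.623 -0.002  0.055] [0.696 0.057 0.068]
```

Request:
servo_tool --pt "100 0 0 -0.035 0 0 0.147" --pt "100 0 0 -0.035 0 0 0.147" --pt "100 0 0 -0.035 0 0 0.146" --pt "100 0.027 -0.05 0 0 0 0" --pt "100 0.027 -0.05 0 0 0 0" --pt "100 0.027 -0.05 0 0 0 0" --pt "100 0.027 -0.05 0 0 0 0" --pt "100 0.027 -0.05 0 0 0 0"

```text
time_s: 1.25
ee_pos: [0.3697, -0.246, 0.3105]
eef_rot: [3.141, -0.0, -0.0]
force: [1.2, -0.4, -0.0]
grip_width: 0.0941
grip_force: 0.0
```

Request:
servo_tool --pt "100 0.027 -0.05 0 0 0 0" --pt "100 0.027 -0.05 0 0 0 0" --pt "100 0.027 -0.05 0 0 0 0" --pt "100 0.027 -0.05 0 0 0 0" --pt "100 0.027 -0.05 0 0 0 0" --pt "100 0.04 0 0 0 0 0" --pt "100 0 0 0 0 0 0" --pt "100 0 0 0 0 0 0"

```text
time_s: 2.25
ee_pos: [0.5438, 0.0021, 0.3103]
eef_rot: [-3.142, 0.001, -0.0]
force: [-0.6, 0.3, -0.4]
grip_width: 0.0938
grip_force: 0.0
```

```bash
python3 - <<'E'
from h import *
o=ctrl.get_obs();print(o['time_s'],o['ee_pos'],o['eef_rot'],o['force'])
c=shot('wrist','w1');print(c['pose'].round(3))
for ce,s,p in blobs(c,(-8,120,50),(8,255,255),.006,.04,60): print(ce,s,((p.min(0)+p.max(0))/2).round(4))
P=pts(c)
for a,b in ((.056,.067),(.115,.128)):
    m=(abs(P[...,2]-(a+b)/2)<(b-a)/2)&(abs(P[...,0]-.66)<.06)&(abs(P[...,1]-.02)<.06);p=P[m]; print(len(p),p.min(0),p.max(0),p.mean(0))
E
```

```text
2.25 [0.54381762 0.00209894 0.31028   ] [-3.14154470e+00  5.68272276e-04 -4.92139366e-04] [-0.61060906  0.31482018 -0.38472011]
[[ 0.     0.963  0.27   0.622]
 [-1.     0.    -0.     0.002]
 [-0.    -0.27   0.963  0.488]
 [ 0.     0.     0.     1.   ]]
[352.8 155. ] 354 [ 0.5484 -0.1383  0.0179]
[245.4 161.2] 308 [0.5402 0.0111 0.0189]
[146.  162.8] 362 [0.5374 0.15   0.0179]
[244.9 216.3] 312 [0.458  0.0122 0.0177]
[353.1 223.1] 257 [ 0.4466 -0.147   0.018 ]
[116.2 238.8] 254 [0.4199 0.2057 0.0107]
[101.1 252.2] 313 [0.3987 0.2304 0.0107]
1399 [ 0.61720525 -0.00066838  0.05639533] [0.69212259 0.05618041 0.06699022] [0.65749812 0.02439179 0.06250381]
241 [0.65399691 0.01982326 0.11617462] [0.67180278 0.0351009  0.12388216] [0.6624991  0.02722974 0.12091331]
```

View pics/w1.png

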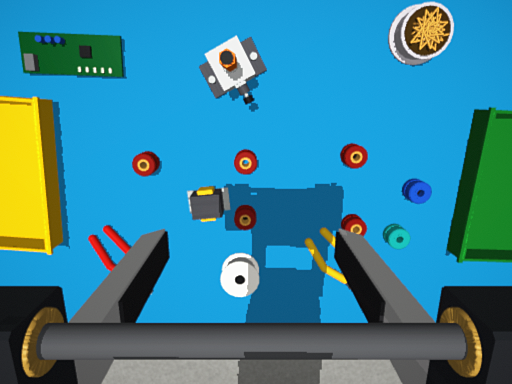

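The wrist view has image up as +x and left as +y. The holder is at (235,70), turned about 30°, with its plunger knob at (250,100). The bush bores are at (146,162), (246,161), (355,155), (245,217) and (353,225), and the transformer is at (207,203), left of the bush at (245,217).

```bash
cat >> h.py <<'E'
def bushes(c):
    "bore centres at z=.026 from the outline of the brass ring inside each red drum"
    hsv=cv2.cvtColor(c['pixels'],cv2.COLOR_RGB2HSV);P=pts(c);z=P[...,2]
    out=[]
    for ce,s,p in blobs(c,(-8,120,50),(8,255,255),.006,.045,60):
        if s>3000: continue
        q=p[p[:,2]>p[:,2].max()-.006]
        if q[:,2].max()<.022: continue
        v,u=np.mgrid[:384,:512]
        b=(abs(u-ce[0])<22)&(abs(v-ce[1])<22)&(hsv[...,0]>10)&(hsv[...,0]<35)&(hsv[...,1]>80)&(hsv[...,2]>70)&(np.hypot(P[...,0]-p[:,0].mean(),P[...,1]-p[:,1].mean())<.016)
        cn,_=cv2.findContours(b.astype(np.uint8),cv2.RETR_EXTERNAL,cv2.CHAIN_APPROX_NONE)
        if not cn: continue
        cc=cv2.convexHull(np.vstack(cn))[:,0,:]; (x,y),r=cv2.minEnclosingCircle(cc)
        out.append((np.round([x,y,r],1),ray(c,x,y,.026)[:2].round(4),((q.min(0)+q.max(0))/2)[:2].round(4)))
    return out
E
python3 - <<'E'
from h import *
c=shot('wrist');o=bushes(c)
for b in o: print(*b)
P=pts(c);hsv=cv2.cvtColor(c['pixels'],cv2.COLOR_RGB2HSV)
m=(abs(P[...,2]-.0625)<.003)&(abs(P[...,0]-.66)<.06)&(abs(P[...,1]-.02)<.06)&(hsv[...,1]<60)
p=P[m][:,:2].astype(np.float32);r=cv2.minAreaRect(p);print('block',len(p),r,np.median(P[m][:,2]))
m=(abs(P[...,2]-.121)<.006)&(abs(P[...,0]-.66)<.06)&(abs(P[...,1]-.02)<.06)
p=P[m];print('cap z',np.percentile(p[:,2],[5,50,95])); r=cv2.minAreaRect(p[:,:2].astype(np.float32));print(r)
k=(P[...,2]>.03)&(P[...,2]<.07)&(hsv[...,2]<60)&(abs(P[...,0]-.63)<.03)&(abs(P[...,1]-.01)<.03);print('knob',k.sum(),P[k].mean(0))
im=cv2.cvtColor(c['pixels'],cv2.COLOR_RGB2BGR)[20:120,180:290];cv2.imwrite('pics/w1c.png',cv2.resize(im,None,fx=6,fy=6,interpolation=cv2.INTER_CUBIC))
E
```

```text
[355.5 156.5   6.4] [ 0.548  -0.1392] [ 0.5484 -0.1384]
[244.9 162.8   6.2] [0.5393 0.0111] [0.5397 0.011 ]
[142.8 164.8   6.1] [0.5366 0.1508] [0.5374 0.1495]
[244.5 219.5   5.7] [0.4574 0.0121] [0.4578 0.0121]
[355.5 228.5   5.7] [ 0.4436 -0.1478] [ 0.4463 -0.1467]
block 1291 ((0.6515542268753052, 0.0216820165514946), (0.07106423377990723, 0.041696082800626755), 28.061418533325195) 0.0627821235445567
cap z [0.11867436 0.12124802 0.12276704]
((0.6627631783485413, 0.027239777147769928), (0.01536310464143753, 0.01767578162252903), 87.52013397216797)
knob 50 [0.62297628 0.00607489 0.06005695]
```

View pics/w1c.png

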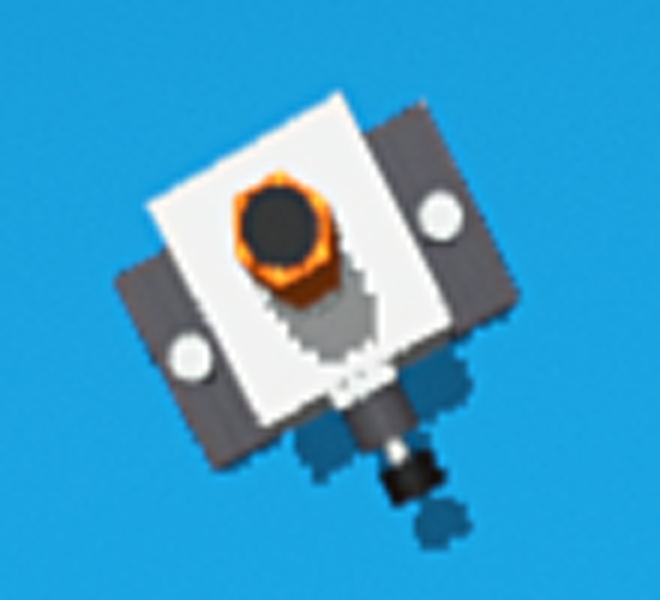

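The crop shows the hexagon with flats facing left and right, at about 88° in the world frame. The tool yaw for the grasp is therefore about -2°.

Request:
servo_tool --pt "70 0.0595 -0.0125 0 0 0 0.035" --pt "70 0.06 -0.0105 0 0 0 0" --pt "70 0 0 0.05 0 0 0" --pt "70 0 0 0.05 0 0 0" --pt "70 0 0 0.05 0 0 0" --pt "70 0 0 0.05 0 0 0" --pt "70 0 0 0.025 0 0 0" --pt "70 0 0 0.01 0 0 0" --force 45

```text
time_s: 3.35
ee_pos: [0.6634, 0.0228, 0.0747]
eef_rot: [3.142, 0.001, -0.036]
force: [0.4, 0.2, 0.1]
grip_width: 0.0661
grip_force: 0.0
```

Request:
servo_tool --pt "0 0 0 0 0 0 0" --pt "0 0 0 0 0 0 0" --pt "0 0 0 0 0 0 0" --pt "0 0 0 0 0 0 0" --pt "0 0 0 0 0 0 0" --pt "0 0 0 0 0 0 0" --pt "0 0 0 0 0 0 0" --pt "0 0 0 0 0 0 0"

```text
time_s: 4.35
ee_pos: [0.6641, 0.0257, 0.0753]
eef_rot: [-3.138, -0.0, -0.034]
force: [1.0, 13.5, -1.1]
grip_width: 0.0159
grip_force: 44.9
```

Request:
servo_tool --pt "0 0 -0.003 0 0 0 0" --pt "0 0 0 0 0 0 0" --pt "0 0 0 0 0 0 0" --pt "0 0 0 0 0 0 0" --pt "0 0 0 0 0 0 0" --pt "0 0 0 0 0 0 0" --pt "0 0 0 0 0 0 0" --pt "0 0 0 0 0 0 0"

```text
time_s: 5.35
ee_pos: [0.6642, 0.0262, 0.0754]
eef_rot: [-3.141, 0.0, -0.035]
force: [1.3, 3.6, -1.3]
grip_width: 0.0159
grip_force: 45.0
```

Request:
servo_tool --pt "0 0 -0.001 0 0 0 0" --pt "0 0 0 -0.003 0 0 0" --pt "0 0 0 -0.003 0 0 0" --pt "0 0 0 -0.004 0 0 0" --pt "0 0 0 -0.005 0 0 0" --pt "0 0 0 -0.005 0 0 0" --pt "0 0 0 -0.02 0 0 0" --pt "0 0 0 -0.02 0 0 0"

```text
time_s: 6.35
ee_pos: [0.6644, 0.0271, 0.1374]
eef_rot: [3.142, -0.001, -0.035]
force: [0.0, -0.7, -0.8]
grip_width: 0.016
grip_force: 45.0
```

Request:
servo_tool --pt "0 0 0 -0.02 0 0 0" --pt "0 0 0 -0.02 0 0 -0.035" --pt "0 0 0 -0.01 0 0 0" --pt "0 0 0 0 0 0 0" --pt "0 0 0 0 0 0 0" --pt "0 0 0 0 0 0 0" --pt "0 0 0 0 0 0 0" --pt "0 0 0 0 0 0 0"

```text
time_s: 7.35
ee_pos: [0.6642, 0.0272, 0.1852]
eef_rot: [-3.142, 0.0, -0.0]
force: [0.4, 0.0, -0.7]
grip_width: 0.0155
grip_force: 45.0
```

```bash
python3 - <<'E'
from h import *
o=ctrl.get_obs();print(o['time_s'],o['ee_pos'],o['eef_rot'],o['force'])
c=shot('wrist','w2')
for b in bushes(c): print(*b)
for b in bushes(shot('side','s2')): print(*b)
E
```

```text
7.35 [0.66420503 0.02718057 0.18524725] [-3.14157023e+00  2.79337011e-04 -2.32652079e-04] [ 0.36667174  0.03529953 -0.72364905]
[403.  283.5   7.5] [ 0.5477 -0.1396] [ 0.5492 -0.1385]
[403.5 364.    4.3] [ 0.4409 -0.153 ] [ 0.4392 -0.1558]
[241.5 166.    2.7] [0.5362 0.1535] [0.536  0.1454]
[214.  203.5   3. ] [0.4565 0.0152] [0.4566 0.0089]
[244.5 203.    2.7] [0.5386 0.0135] [0.5384 0.0065]
[251.  249.5   3.4] [ 0.548  -0.1381] [ 0.5476 -0.1424]
[208.5 253.5   3.5] [ 0.4425 -0.1456] [ 0.4427 -0.1509]
```

View pics/w2.png

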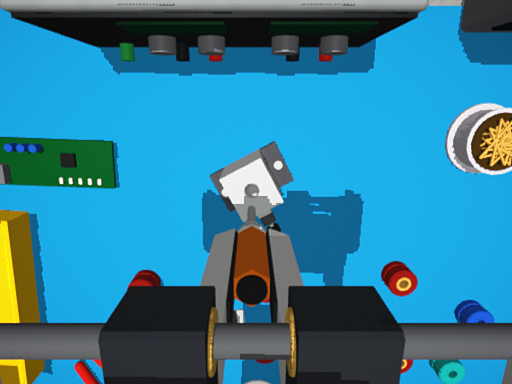

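The gauge is in the hand, with the handle at (250,255) and the pin tip near (250,200) over the emptied holder. Next I'll hover over the first bush and check the alignment.

Request:
servo_tool --pt "0 -0.029 0.0415 0 0 0 0" --pt "0 -0.029 0.0415 0 0 0 0" --pt "0 -0.029 0.0415 0 0 0 0" --pt "0 -0.0288 0.0417 0 0 0 0" --pt "0 0 0 0.04 0 0 0" --pt "0 0 0 0.036 0 0 0" --pt "0 0 0 0 0 0 0" --pt "0 0 0 0 0 0 0"

```text
time_s: 8.45
ee_pos: [0.5491, -0.1392, 0.111]
eef_rot: [3.141, -0.002, -0.0]
force: [0.3, 0.1, -0.2]
grip_width: 0.0155
grip_force: 45.0
```

```bash
python3 - <<'E'
from h import *
o=ctrl.get_obs();print(o['time_s'],o['ee_pos'],o['force'])
w=shot('wrist')['pixels'];im=w[130:310,170:340]
a=cv2.resize(im,None,fx=2.2,fy=2.2)
s=shot('scene')['pixels'][185:275,150:260]; s=cv2.resize(s,(484,396))
cv2.imwrite('pics/p1.png',cv2.cvtColor(np.hstack([cv2.resize(a,(316,396)),s]),cv2.COLOR_RGB2BGR))
E
```

```text
8.45 [ 0.54911714 -0.13915614  0.11100527] [ 0.32863533  0.14325318 -0.17366127]
```

View pics/p1.png

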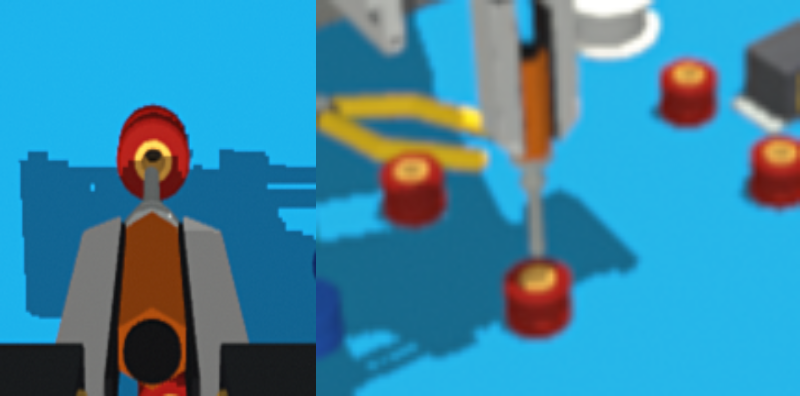

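Both views show the tip centred over the bore, at (153,160) in the wrist crop. Now I'll probe it.

Request:
servo_tool --pt "0 0 0 0.01 0 0 0" --pt "0 0 0 0.01 0 0 0" --pt "0 0 0 0.003 0 0 0" --pt "0 0 0 0.002 0 0 0" --pt "0 0 0 0.002 0 0 0" --pt "0 0 0 0.002 0 0 0" --pt "0 0 0 0 0 0 0" --pt "0 0 0 0 0 0 0"

```text
time_s: 9.55
ee_pos: [0.5494, -0.1388, 0.0832]
eef_rot: [3.141, -0.003, -0.0]
force: [-6.1, 5.1, 25.6]
grip_width: 0.0159
grip_force: 45.0
```

Resistance of 25 N with the tip about 12 to 14 mm down means the bush at (.548,-.139) is blind. On to the next one.

Request:
servo_tool --pt "0 0 0 -0.035 0 0 0" --pt "0 -0.052 0.004 0 0 0 0" --pt "0 -0.053 0.0045 0 0 0 0" --pt "0 0 0 0 0 0 0" --pt "0 0 0 0 0 0 0" --pt "0 0 0 0 0 0 0" --pt "0 0 0 0 0 0 0" --pt "0 0 0 0 0 0 0"

```text
time_s: 10.55
ee_pos: [0.4437, -0.1474, 0.1153]
eef_rot: [-3.142, 0.0, 0.0]
force: [0.4, 0.1, -0.2]
grip_width: 0.0158
grip_force: 45.0
```

```bash
cat >> h.py <<'E'
def look(f,uv):
    o=ctrl.get_obs();print(o['time_s'],o['ee_pos'].round(4),o['force'].round(1))
    w=shot('wrist')['pixels'][130:310,170:340]
    u,v=uv; s=shot('scene')['pixels'][v-40:v+50,u-55:u+55]
    cv2.imwrite('pics/'+f+'.png',cv2.cvtColor(np.hstack([cv2.resize(w,(374,396)),cv2.resize(s,(424,347)) if 0 else cv2.resize(s,(420,396))]),cv2.COLOR_RGB2BGR))
E
python3 -c "
from h import *
look('p2',(172,225))
for b in bushes(shot('side')): print(*b)"
```

```text
10.55 [ 0.4437 -0.1474  0.1153] [ 0.4  0.1 -0.2]
[241.5 166.5   2.5] [0.5362 0.1515] [0.536  0.1469]
[244.5 203.    2.7] [0.5386 0.0135] [0.5384 0.0071]
[251.  249.5   3.4] [ 0.548  -0.1381] [ 0.5476 -0.1425]
[208.  250.    6.3] [ 0.4412 -0.1351] [ 0.4427 -0.1497]
```

View pics/p2.png

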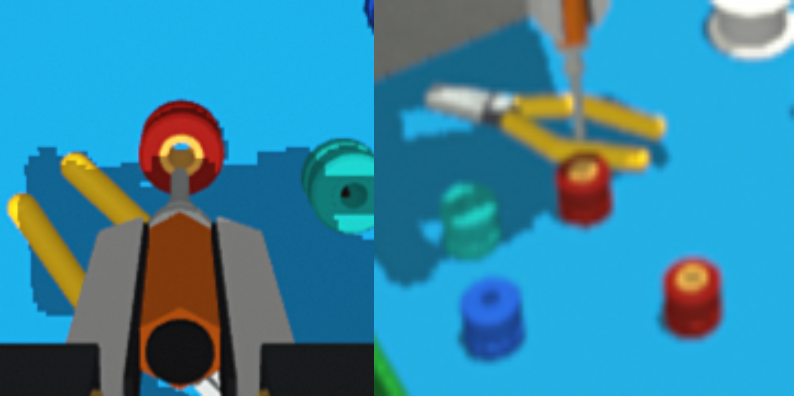

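The tip at (180,165) is centred over the second bush's bore, so I'll probe it.

Request:
servo_tool --pt "0 0 0 0.015 0 0 0" --pt "0 0 0 0.01 0 0 0" --pt "0 0 0 0.003 0 0 0" --pt "0 0 0 0.003 0 0 0" --pt "0 0 0 0.003 0 0 0" --pt "0 0 0 0.002 0 0 0" --pt "0 0 0 0 0 0 0" --pt "0 0 0 0 0 0 0"

```text
time_s: 11.7
ee_pos: [0.4435, -0.1475, 0.0796]
eef_rot: [3.141, -0.0, -0.0]
force: [-0.3, 1.1, -0.3]
grip_width: 0.0157
grip_force: 45.0
```

No resistance with the tip below 12 mm, so the bush at (.444,-.148) is through-bored. From here I'll check the hover by the red blob's position in the wrist view.

Request:
servo_tool --pt "0 0 0 -0.036 0 0 0" --pt "0 0.0045 -0.053 0 0 0 0" --pt "0 0.0045 -0.053 0 0 0 0" --pt "0 0.005 -0.0535 0 0 0 0" --pt "0 0 0 0 0 0 0" --pt "0 0 0 0 0 0 0" --pt "0 0 0 0 0 0 0" --pt "0 0 0 0 0 0 0"

```text
time_s: 12.7
ee_pos: [0.4574, 0.0111, 0.1154]
eef_rot: [3.142, 0.0, -0.002]
force: [0.9, -1.0, 0.7]
grip_width: 0.0159
grip_force: 45.0
```

```bash
cat >> h.py <<'E'
def under():
    o=ctrl.get_obs();print(o['time_s'],o['ee_pos'].round(4),o['force'].round(1))
    c=shot('wrist');p=o['ee_pos']
    for ce,s,q in blobs(c,(-8,120,50),(8,255,255),.006,.045,30):
        q=q[q[:,2]>.018]
        if len(q) and np.hypot(*(q.mean(0)-p)[:2])<.09: print(ce,s,'bush minus tcp',((q.min(0)+q.max(0))/2-p)[:2].round(4))
E
python3 -c "
from h import *
under()"
```

```text
12.7 [0.4574 0.0111 0.1154] [ 0.9 -1.   0.7]
[251.9  93.9] 992 bush minus tcp [ 0.0822 -0.0003]
[250.6 194.2] 882 bush minus tcp [0.001 0.001]
```

Request:
servo_tool --pt "0 0.0005 -0.0005 0.015 0 0 0" --pt "0 0 0 0.01 0 0 0" --pt "0 0 0 0.003 0 0 0" --pt "0 0 0 0.003 0 0 0" --pt "0 0 0 0.003 0 0 0" --pt "0 0 0 0.002 0 0 0" --pt "0 0 0 0 0 0 0" --pt "0 0 0 0 0 0 0"

```text
time_s: 13.75
ee_pos: [0.4599, 0.0125, 0.0825]
eef_rot: [3.141, -0.005, -0.0]
force: [-5.8, -0.0, 34.7]
grip_width: 0.0157
grip_force: 45.0
```

Blind: 35 N, stopped at the floor. Next is the bush at (.5395,.011).

Request:
servo_tool --pt "0 0 0 -0.036 0 0 0" --pt "0 0.0405 0 0 0 0 0" --pt "0 0.041 0.001 0 0 0 0" --pt "0 0 0 0 0 0 0" --pt "0 0 0 0 0 0 0" --pt "0 0 0 0 0 0 0" --pt "0 0 0 0 0 0 0" --pt "0 0 0 0 0 0 0"

```text
time_s: 14.75
ee_pos: [0.5393, 0.0115, 0.1156]
eef_rot: [3.142, -0.0, -0.0]
force: [-0.6, -0.5, -0.5]
grip_width: 0.016
grip_force: 45.0
```

```bash
python3 -c "
from h import *
under()"
```

```text
14.75 [0.5393 0.0115 0.1156] [-0.6 -0.5 -0.5]
[252.4 193.8] 885 bush minus tcp [ 0.0012 -0.0006]
```

Request:
servo_tool --pt "0 0.0005 0.0005 0.015 0 0 0" --pt "0 0 0 0.01 0 0 0" --pt "0 0 0 0.003 0 0 0" --pt "0 0 0 0.003 0 0 0" --pt "0 0 0 0.003 0 0 0" --pt "0 0 0 0.002 0 0 0" --pt "0 0 0 0 0 0 0" --pt "0 0 0 0 0 0 0"

```text
time_s: 15.8
ee_pos: [0.54, 0.011, 0.0796]
eef_rot: [3.142, -0.0, -0.0]
force: [-0.5, 0.2, 0.7]
grip_width: 0.0158
grip_force: 45.0
```

Free, so the bush at (.540,.011) is through-bored. The last one is at (.537,.150).

Request:
servo_tool --pt "0 0 0 -0.036 0 0 0" --pt "0 -0.001 -0.046 0 0 0 0" --pt "0 -0.001 -0.046 0 0 0 0" --pt "0 -0.001 -0.047 0 0 0 0" --pt "0 0 0 0 0 0 0" --pt "0 0 0 0 0 0 0" --pt "0 0 0 0 0 0 0" --pt "0 0 0 0 0 0 0"

```text
time_s: 16.8
ee_pos: [0.5371, 0.1492, 0.1155]
eef_rot: [3.142, -0.0, -0.001]
force: [-0.6, -0.2, -0.8]
grip_width: 0.0154
grip_force: 45.0
```

```bash
python3 -c "
from h import *
under()"
```

```text
16.8 [0.5371 0.1492 0.1155] [-0.6 -0.2 -0.8]
[250.2 194.4] 886 bush minus tcp [0.001 0.001]
```

Request:
servo_tool --pt "0 0 -0.001 0.015 0 0 0" --pt "0 0 0 0.01 0 0 0" --pt "0 0 0 0.003 0 0 0" --pt "0 0 0 0.003 0 0 0" --pt "0 0 0 0.003 0 0 0" --pt "0 0 0 0.002 0 0 0" --pt "0 0 0 0 0 0 0" --pt "0 0 0 0 0 0 0"

```text
time_s: 17.85
ee_pos: [0.537, 0.151, 0.0796]
eef_rot: [-3.142, -0.0, -0.0]
force: [0.3, 0.3, -0.1]
grip_width: 0.0159
grip_force: 45.0
```

Free, so the bush at (.537,.150) is through-bored. Now I'll take the gauge back over the holder.

Request:
servo_tool --pt "0 0 0 -0.04 0 0 0" --pt "0 0 0 -0.038 0 0 0.035" --pt "0 0.0355 0.026 0 0 0 0" --pt "0 0.0355 0.026 0 0 0 0" --pt "0 0.0355 0.026 0 0 0 0" --pt "0 0.0248 0.0405 0 0 0 0" --pt "0 0 0 0 0 0 0" --pt "0 0 0 0 0 0 0"

```text
time_s: 18.85
ee_pos: [0.6638, 0.0282, 0.1573]
eef_rot: [-3.141, 0.0, -0.035]
force: [0.3, 0.6, 0.0]
grip_width: 0.0159
grip_force: 45.0
```

```bash
python3 -c "
from h import *
o=ctrl.get_obs()
d=np.array([.6644,.0271])-o['ee_pos'][:2];y=o['eef_rot'][2];print('tool shift',d@[np.cos(y),np.sin(y)],d@[np.sin(y),-np.cos(y)])
look('g1',(300,225))"
```

```text
tool shift 0.0006560343528074865 0.0011064816982148647
18.85 [0.6638 0.0282 0.1573] [0.3 0.6 0. ]
```

View pics/g1.png

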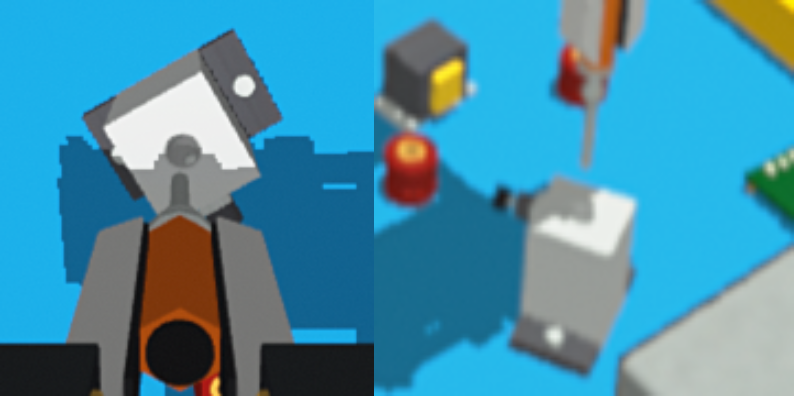

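The gauge still hangs straight, with the bore mouth at (183,150) and the tip at (180,175) coming in over it. Next I'll lower it in to just short of the bulge.

Request:
servo_tool --pt "0 0.0006 0.0011 0 0 0 0" --pt "0 0 0 0.02 0 0 0" --pt "0 0 0 0.015 0 0 0" --pt "0 0 0 0.01 0 0 0" --pt "0 0 0 0.008 0 0 0" --pt "0 0 0 0.006 0 0 0" --pt "0 0 0 0 0 0 0" --pt "0 0 0 0 0 0 0"

```text
time_s: 19.95
ee_pos: [0.6647, 0.0268, 0.0989]
eef_rot: [3.142, -0.001, -0.035]
force: [-0.4, 0.3, -0.5]
grip_width: 0.0157
grip_force: 45.0
```

Request:
servo_tool --pt "0 0 0 0.003 0 0 0" --pt "0 0 0 0.003 0 0 0" --pt "0 0 0 0.003 0 0 0" --pt "0 0 0 0.003 0 0 0" --pt "0 0 0 0.003 0 0 0" --pt "0 0 0 0.003 0 0 0" --pt "0 0 0 0.003 0 0 0" --pt "0 0 0 0 0 0 0"

```text
time_s: 20.95
ee_pos: [0.6647, 0.027, 0.0769]
eef_rot: [-3.141, -0.0, -0.035]
force: [5.3, 2.7, -1.7]
grip_width: 0.0151
grip_force: 45.0
```

Request:
servo_tool --pt "0 0 0 0.001 0 0 0" --pt "0 0 0 0.001 0 0 0" --pt "0 0 0 0.001 0 0 0" --pt "0 0 0 0.001 0 0 0" --pt "0 0 0 0.001 0 0 0" --pt "0 0 0 0.001 0 0 0" --pt "0 0 0 0 0 0 0" --pt "0 0 0 0 0 0 0"

```text
time_s: 21.95
ee_pos: [0.6649, 0.0268, 0.0745]
eef_rot: [3.142, -0.002, -0.035]
force: [-9.0, 0.4, 25.1]
grip_width: 0.0158
grip_force: 45.0
```

The flange is seated, with 25 N at the stop. I'll release, rise and take an overview of the bushes.

Request:
servo_tool --pt "60 0 0 -0.001 0 0 0" --pt "60 0 0 -0.002 0 0 0" --pt "60 0 0 -0.002 0 0 0" --pt "60 0 0 0 0 0 0" --pt "60 0 0 -0.05 0 0 0" --pt "60 0 0 -0.06 0 0 0" --pt "60 0 0 -0.06 0 0 -0.035" --pt "60 0 0 -0.06 0 0 0"

```text
time_s: 22.95
ee_pos: [0.6642, 0.0268, 0.3084]
eef_rot: [3.142, 0.0, 0.0]
force: [0.0, 0.0, 1.3]
grip_width: 0.0565
grip_force: 0.0
```

Request:
servo_tool --pt "100 -0.05 0 0 0 0 0" --pt "100 -0.05 0.02 0 0 0 0" --pt "100 -0.03 0.01 0 0 0 0" --pt "100 0 0 0 0 0 0" --pt "100 0 0 0 0 0 0" --pt "100 0 0 0 0 0 0" --pt "100 0 0 0 0 0 0" --pt "100 0 0 0 0 0 0"

```text
time_s: 23.95
ee_pos: [0.5348, -0.003, 0.3062]
eef_rot: [-3.142, 0.0, 0.0]
force: [-0.7, -0.4, 0.1]
grip_width: 0.094
grip_force: 0.0
```

```bash
python3 - <<'E'
from h import *
o=ctrl.get_obs();print(o['time_s'],o['ee_pos'],o['eef_rot'],o['force'])
c=shot('wrist','w3')
for b in bushes(c): print(*b)
P=pts(c);hsv=cv2.cvtColor(c['pixels'],cv2.COLOR_RGB2HSV)
m=(P[...,2]>.1)&(abs(P[...,0]-.66)<.03)&(abs(P[...,1]-.02)<.03);p=P[m];print('cap',p[p[:,2]>.118].mean(0),np.percentile(p[:,2],98))
m=(P[...,2]>.028)&(P[...,2]<.045)&(abs(P[...,0]-.48)<.05)&(abs(P[...,1]-.06)<.04);p=P[m];print('transf',p.min(0),p.max(0))
s=shot('side')
for lo,hi in (((20,130,80),(32,255,255)),((50,100,40),(75,255,255))):
    for ce,n,p in blobs(s,lo,hi,.03,.05,60): print('bin',ce,cv2.minAreaRect(p[:,:2].astype(np.float32)))
    for ce,n,p in blobs(c,lo,hi,.03,.05,60): print('binw',ce,cv2.minAreaRect(p[:,:2].astype(np.float32)),p.min(0),p.max(0))
E
```

```text
23.95 [ 0.53478817 -0.00302857  0.30618071] [-3.14154312e+00  4.38205739e-04  4.34005569e-05] [-0.70583811 -0.4408198   0.1189715 ]
[353.5 150.5   6.4] [ 0.5478 -0.1395] [ 0.5483 -0.1385]
[241.5 158.7   6.2] [0.5367 0.0106] [0.5375 0.0105]
[137.5 161.    6.3] [0.5334 0.1511] [0.5341 0.1496]
[240.7 215.2   5.8] [0.4563 0.0123] [0.4578 0.0126]
[352.8 223.7   5.8] [ 0.4436 -0.1471] [ 0.4458 -0.1461]
cap [0.66221504 0.02708971 0.1210273 ] 0.12314693904467201
transf [0.45153872 0.02014071 0.02814367] [0.52847228 0.08757534 0.03988004]
bin [267.1  76.6] ((0.6369745135307312, 0.5867140293121338), (0.07775073498487473, 0.048027653247117996), 61.722496032714844)
bin [217.2 124.5] ((0.4785189926624298, 0.3386847972869873), (0.11926709860563278, 0.11954820156097412), 85.32235717773438)
bin [261.2 127.6] ((0.5970250964164734, 0.3295353651046753), (0.11848782747983932, 0.05762024596333504), 85.49394989013672)
binw [427.8  20.1] ((0.703409731388092, -0.21218574047088623), (0.0315714105963707, 0.04197736829519272), 68.72795104980469) [ 0.68393384 -0.22900963  0.0319892 ] [ 0.72316617 -0.1898609   0.04148394]
binw [ 31.6 173.3] ((0.5215073823928833, 0.3071058392524719), (0.06811290234327316, 0.2148783951997757), 82.39810180664062) [0.41071957 0.27088092 0.03001892] [0.62580888 0.35470107 0.04404743]
bin [233.4 331.8] ((0.5031737685203552, -0.3572600185871124), (0.11813964694738388, 0.21072344481945038), 87.82908630371094)
binw [478.4 186. ] ((0.5061710476875305, -0.33333274722099304), (0.21406196057796478, 0.08145971596240997), 0.303728312253952) [ 0.39893054 -0.37461463  0.03005018] [ 0.61303326 -0.29313104  0.04344631]
```

View pics/w3.png

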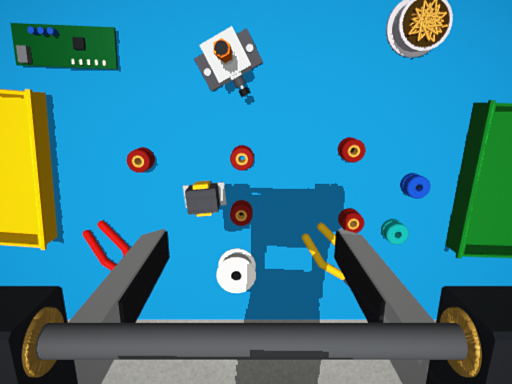

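The gauge is home, with the cap at (222,50) and z about .121. All five bushes stand where they were probed. I'll turn the tool so that the fingers close along x and fetch the through bush at (352,222).

Request:
servo_tool --pt "49 0 0 0.018 0 0 -0.186" --pt "49 0 0 0.018 0 0 -0.186" --pt "49 0 0 0.018 0 0 -0.186" --pt "49 0 0 0.018 0 0 -0.186" --pt "49 0 0 0.018 0 0 -0.186" --pt "49 0 0 0.018 0 0 -0.186" --pt "49 0 0 0.018 0 0 -0.186" --pt "49 0 0 0.018 0 0 -0.186" --force 20

```text
time_s: 25.05
ee_pos: [0.5346, -0.0032, 0.1619]
eef_rot: [3.141, 0.0, 1.494]
force: [0.0, -0.0, -0.3]
grip_width: 0.0457
grip_force: 0.0
```

Request:
servo_tool --pt "49 0 0 0 0 0 -0.083" --pt "49 -0.0359 -0.0225 0 0 0 0" --pt "49 -0.0359 -0.0225 0 0 0 0" --pt "49 -0.0359 -0.0225 0 0 0 0" --pt "49 -0.0359 -0.0225 0 0 0 0" --pt "49 0 0 0.05 0 0 0" --pt "49 0 0 0.05 0 0 0" --pt "49 0 0 0 0 0 0"

```text
time_s: 26.05
ee_pos: [0.4429, -0.1461, 0.0603]
eef_rot: [-3.136, -0.002, 1.571]
force: [-0.3, 0.1, 0.5]
grip_width: 0.0463
grip_force: 0.0
```

```bash
python3 -c "
from h import *
under();print(ctrl.get_obs()['eef_rot'],ctrl.get_obs()['grip_width']);shot('wrist','w4')"
```

```text
26.05 [ 0.4429 -0.1461  0.0603] [-0.3  0.1  0.5]
[254.8 219.3] 1491 bush minus tcp [0.0017 0.0001]
[-3.13977284e+00 -7.93719106e-04  1.57073898e+00] 0.046187319605480615
```

View pics/w4.png

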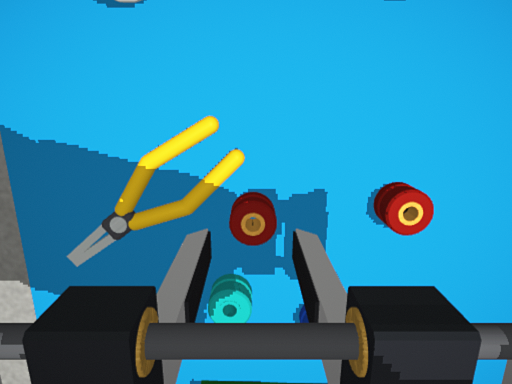

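The bush at (252,222) lies between the fingers, and the turquoise look-alike and the pliers are clear. I'll go down and grip.

Request:
servo_tool --pt "49 0 0.001 0.03 0 0 0" --pt "49 0 0 0.02 0 0 0" --pt "49 0 0 0.008 0 0 0" --pt "49 0 0 0 0 0 0" --pt "0 0 0 0 0 0 0" --pt "0 0 0 0 0 0 0" --pt "0 0 0 0 0 0 0" --pt "0 0 0 0 0 0 0"

```text
time_s: 27.15
ee_pos: [0.446, -0.147, 0.0053]
eef_rot: [3.14, 0.0, 1.571]
force: [-0.7, 0.4, 7.3]
grip_width: 0.0307
grip_force: 20.0
```

Request:
servo_tool --pt "0 0 0 0 0 0 0" --pt "0 0 0 -0.05 0 0 0" --pt "0 0 0 -0.04 0 0 0" --pt "0 -0.05 0 0 0 0 0" --pt "0 -0.05 0 0 0 0 0" --pt "0 -0.05 0 0 0 0 0" --pt "0 -0.05 0 0 0 0 0" --pt "0 0 0 0 0 0 0"

```text
time_s: 28.15
ee_pos: [0.445, -0.3493, 0.0943]
eef_rot: [3.142, 0.0, 1.568]
force: [-0.4, -0.1, -0.4]
grip_width: 0.0309
grip_force: 20.0
```

Request:
servo_tool --pt "0 0 0.005 0 0 0 0" --pt "0 0 0 0.04 0 0 0" --pt "0 0 0 0.03 0 0 0" --pt "0 0 0 0.011 0 0 0" --pt "0 0 0 0 0 0 0" --pt "42 0 0 0 0 0 0" --pt "42 0 0 0 0 0 0" --pt "42 0 0 0 0 0 0"

```text
time_s: 29.15
ee_pos: [0.4508, -0.347, 0.0141]
eef_rot: [3.141, 0.001, 1.571]
force: [-0.4, -0.4, 0.5]
grip_width: 0.0396
grip_force: 0.0
```

Request:
servo_tool --pt "42 0 0 -0.05 0 0 0" --pt "42 0 0 -0.05 0 0 0" --pt "42 0.06 0.01 0 0 0 0" --pt "42 0.06 0.01 0 0 0 0" --pt "42 0.06 0.01 0 0 0 0" --pt "42 0.06 0.015 0 0 0 0" --pt "42 0.06 0.02 0 0 0 0" --pt "42 0.06 0.021 0 0 0 0"

```text
time_s: 30.15
ee_pos: [0.5364, 0.0135, 0.114]
eef_rot: [3.141, 0.0, 1.571]
force: [0.6, -1.0, -0.1]
grip_width: 0.0393
grip_force: 0.0
```

```bash
python3 -c "
from h import *
under()
for b in bushes(shot('side','s3')): print(*b)"
```

```text
30.15 [0.5364 0.0135 0.114 ] [ 0.6 -1.  -0.1]
[157.6 198.3] 1064 bush minus tcp [-0.0791 -0.0007]
[252.7 200.2] 956 bush minus tcp [ 0.0004 -0.0023]
[240.5 166.    2.7] [0.5334 0.1537] [0.5318 0.1448]
[214. 204.   3.] [0.4565 0.0135] [0.4566 0.0092]
[243.5 203.    2.7] [0.5359 0.0136] [0.5357 0.0063]
[251.  249.5   3.4] [ 0.548  -0.1381] [ 0.5476 -0.142 ]
[211.6 332.1   7.3] [ 0.4503 -0.3518] [ 0.4504 -0.3471]
```

Request:
servo_tool --pt "49 -0.0025 0.0005 0 0 0 0" --pt "49 0 0 0.05 0 0 0" --pt "49 0 0 0.04 0 0 0" --pt "49 0 0 0.017 0 0 0" --pt "0 0 0 0 0 0 0" --pt "0 0 0 0 0 0 0" --pt "0 0 0 0 0 0 0" --pt "0 0 0 0 0 0 0"

```text
time_s: 31.25
ee_pos: [0.5373, 0.0088, 0.0078]
eef_rot: [3.139, 0.0, 1.571]
force: [-1.1, -2.0, 7.6]
grip_width: 0.0312
grip_force: 20.0
```

Request:
servo_tool --pt "0 0 0 -0.05 0 0 0" --pt "0 0 0 -0.045 0 0 0" --pt "0 -0.06 0 0 0 0 0" --pt "0 -0.06 0 0 0 0 0" --pt "0 -0.06 -0.01 0 0 0 0" --pt "0 -0.06 -0.01 0 0 0 0" --pt "0 -0.06 -0.01 0 0 0 0" --pt "0 -0.0615 -0.002 0 0 0 0"

```text
time_s: 32.25
ee_pos: [0.5039, -0.3544, 0.1022]
eef_rot: [3.141, 0.0, 1.571]
force: [0.9, 0.7, -0.3]
grip_width: 0.0307
grip_force: 20.0
```

Request:
servo_tool --pt "0 0.004 0.001 0 0 0 0" --pt "0 0 0 0.04 0 0 0" --pt "0 0 0 0.035 0 0 0" --pt "0 0 0 0.012 0 0 0" --pt "0 0 0 0 0 0 0" --pt "42 0 0 0 0 0 0" --pt "42 0 0 0 0 0 0" --pt "42 0 0 0 0 0 0"

```text
time_s: 33.25
ee_pos: [0.5057, -0.3487, 0.0152]
eef_rot: [3.141, 0.001, 1.571]
force: [-0.1, 0.4, 0.2]
grip_width: 0.0395
grip_force: 0.0
```

Request:
servo_tool --pt "42 0 0 -0.05 0 0 0" --pt "42 0 0 -0.06 0 0 0" --pt "42 0.062 0 0 0 0 0" --pt "42 0.062 0 0 0 0 0" --pt "42 0.062 0 0 0 0 0" --pt "42 0.062 0 0 0 0 0" --pt "42 0.062 0 0 0 0 0" --pt "42 0.062 0.005 0 0 0 0"

```text
time_s: 34.25
ee_pos: [0.5103, 0.0254, 0.125]
eef_rot: [3.141, 0.0, 1.571]
force: [1.5, -0.3, 0.1]
grip_width: 0.0399
grip_force: 0.0
```

Request:
servo_tool --pt "49 0.06 0.01 0 0 0 0" --pt "49 0.06 0.015 0 0 0 0" --pt "49 0.008 0 0 0 0 0" --pt "49 0 0 0.01 0 0 0" --pt "49 0 0 0 0 0 0" --pt "49 0 0 0 0 0 0" --pt "49 0 0 0 0 0 0" --pt "49 0 0 0 0 0 0"

```text
time_s: 35.25
ee_pos: [0.5356, 0.1512, 0.1146]
eef_rot: [3.141, -0.0, 1.57]
force: [0.6, -1.2, 0.9]
grip_width: 0.046
grip_force: 0.0
```

```bash
python3 -c "
from h import *
under()
for b in bushes(shot('side','s4')): print(*b)"
```

```text
35.25 [0.5356 0.1512 0.1146] [ 0.6 -1.2  0.9]
[250.2 197.5] 953 bush minus tcp [-0.0017 -0.    ]
[240.5 166.5   2.5] [0.5333 0.1516] [0.5318 0.1426]
[214.  203.5   3. ] [0.4565 0.0152] [0.4566 0.011 ]
[251.  249.5   3.4] [ 0.548  -0.1381] [ 0.5477 -0.1421]
[212.  332.    7.3] [ 0.4512 -0.3515] [ 0.4504 -0.3473]
[236.7 331.1   7.3] [ 0.5052 -0.3516] [ 0.5039 -0.3474]
```

Two through bushes are in the green bin, and the tool is over the third.

Request:
servo_tool --pt "49 -0.001 -0.001 0 0 0 0" --pt "49 0 0 0.05 0 0 0" --pt "49 0 0 0.04 0 0 0" --pt "49 0 0 0.017 0 0 0" --pt "0 0 0 0 0 0 0" --pt "0 0 0 0 0 0 0" --pt "0 0 0 0 0 0 0" --pt "0 0 0 0 0 0 0"

```text
time_s: 36.35
ee_pos: [0.5352, 0.1507, 0.0087]
eef_rot: [3.14, -0.0, 1.571]
force: [-0.6, 0.6, 6.8]
grip_width: 0.0322
grip_force: 20.0
```

Request:
servo_tool --pt "0 0 0 -0.05 0 0 0" --pt "0 0 0 -0.06 0 0 0" --pt "0 -0.06 0 0 0 0 0" --pt "0 -0.06 0 0 0 0 0" --pt "0 -0.06 0 0 0 0 0" --pt "0 -0.06 0 0 0 0 0" --pt "0 -0.06 0 0 0 0 0" --pt "0 -0.06 0.01 0 0 0 0"

```text
time_s: 37.35
ee_pos: [0.5442, -0.2115, 0.1181]
eef_rot: [3.141, 0.0, 1.571]
force: [1.0, 0.6, -0.6]
grip_width: 0.0315
grip_force: 20.0
```

Request:
servo_tool --pt "0 -0.06 0.01 0 0 0 0" --pt "0 -0.06 0.006 0 0 0 0" --pt "0 -0.02 0 0 0 0 0" --pt "0 0 0 0.03 0 0 0" --pt "0 0 0 0 0 0 0" --pt "0 0 0 0 0 0 0" --pt "0 0 0 0 0 0 0" --pt "0 0 0 0 0 0 0"

```text
time_s: 38.35
ee_pos: [0.5608, -0.3494, 0.0883]
eef_rot: [3.141, 0.001, 1.571]
force: [0.3, -0.4, -0.3]
grip_width: 0.0316
grip_force: 20.0
```

Request:
servo_tool --pt "0 0 0 0.03 0 0 0" --pt "0 0 0 0.03 0 0 0" --pt "0 0 0 0.0135 0 0 0" --pt "0 0 0 0 0 0 0" --pt "0 0 0 0 0 0 0" --pt "42 0 0 0 0 0 0" --pt "42 0 0 0 0 0 0" --pt "42 0 0 0 0 0 0"

```text
time_s: 39.35
ee_pos: [0.5605, -0.3496, 0.0142]
eef_rot: [3.141, 0.0, 1.571]
force: [0.8, 0.5, -0.6]
grip_width: 0.0396
grip_force: 0.0
```

Request:
servo_tool --pt "42 0 0 -0.05 0 0 0" --pt "42 0 0 -0.05 0 0 0" --pt "42 0.055 -0.003 0 0 0 0" --pt "42 0.055 -0.003 0 0 0 0" --pt "49 0.055 -0.003 0 0 0 0" --pt "49 0.0455 -0.004 0 0 0 0" --pt "49 0 0 0 0 0 0" --pt "49 0 0 0 0 0 0"

```text
time_s: 40.35
ee_pos: [0.5477, -0.1394, 0.1142]
eef_rot: [3.141, 0.0, 1.571]
force: [1.5, -1.1, 0.3]
grip_width: 0.0462
grip_force: 0.0
```

```bash
python3 -c "
from h import *
under()
for b in bushes(shot('side','s5')): print(*b)"
```

```text
40.35 [ 0.5477 -0.1394  0.1142] [ 1.5 -1.1  0.3]
[252.3 196.8] 953 bush minus tcp [0.0004 0.0009]
[250.8 249.5   3.2] [ 0.5476 -0.1381] [ 0.5463 -0.1428]
[211.5 332.    7.5] [ 0.4501 -0.3515] [ 0.4504 -0.3471]
[236.  331.5   7.6] [ 0.5036 -0.3525] [ 0.5038 -0.3478]
[261.5 332.    7.4] [ 0.5592 -0.3559] [ 0.5604 -0.3519]
```

Request:
servo_tool --pt "49 0.001 0.0005 0 0 0 0" --pt "49 0 0 0.05 0 0 0" --pt "49 0 0 0.04 0 0 0" --pt "49 0 0 0.017 0 0 0" --pt "0 0 0 0 0 0 0" --pt "0 0 0 0 0 0 0" --pt "0 0 0 0 0 0 0" --pt "0 0 0 0 0 0 0"

```text
time_s: 41.45
ee_pos: [0.5487, -0.1382, 0.0083]
eef_rot: [3.139, 0.001, 1.571]
force: [-0.5, -0.3, 7.7]
grip_width: 0.0304
grip_force: 20.0
```

Request:
servo_tool --pt "0 0 0 -0.05 0 0 0" --pt "0 0 0 -0.06 0 0 0" --pt "0 0.06 -0.01 0 0 0 0" --pt "0 0.06 -0.01 0 0 0 0" --pt "0 0.06 -0.01 0 0 0 0" --pt "0 0.06 -0.01 0 0 0 0" --pt "0 0.06 -0.013 0 0 0 0" --pt "0 0.06 0 0 0 0 0"

```text
time_s: 42.45
ee_pos: [0.4942, 0.224, 0.1177]
eef_rot: [3.141, -0.0, 1.571]
force: [0.7, -1.0, -0.6]
grip_width: 0.0311
grip_force: 20.0
```

Request:
servo_tool --pt "0 0.06 0 0 0 0 0" --pt "0 0.054 0 0 0 0 0" --pt "0 0 0 0.03 0 0 0" --pt "0 0 0 0 0 0 0" --pt "0 0 0 0 0 0 0" --pt "0 0 0 0 0 0 0" --pt "0 0 0 0 0 0 0" --pt "0 0 0 0 0 0 0"

```text
time_s: 43.45
ee_pos: [0.4952, 0.3359, 0.0873]
eef_rot: [3.141, -0.0, 1.571]
force: [0.4, -0.6, -0.0]
grip_width: 0.031
grip_force: 20.0
```

```bash
python3 -c "
from h import *
c=shot('wrist','w5');P=pts(c);hsv=cv2.cvtColor(c['pixels'],cv2.COLOR_RGB2HSV)
y=(hsv[...,0]>20)&(hsv[...,0]<32)&(hsv[...,1]>130)&(P[...,1]>.24)
for a,b in((.034,.05),(-.005,.012)):
  m=y&(P[...,2]>a)&(P[...,2]<b);p=P[m];print(len(p),p.min(0),p.max(0),cv2.minAreaRect(p[:,:2].astype(np.float32)))
print(ctrl.get_obs()['ee_pos'])
for b in bushes(shot('side','s6')): print(*b)"
```

```text
8396 [0.4117752  0.27236441 0.03400551] [0.63495646 0.40511968 0.0432777 ] ((0.5230534672737122, 0.3386337459087372), (0.11828307062387466, 0.2157248854637146), 85.71635437011719)
28303 [ 0.40715445  0.27972825 -0.00059562] [0.65811406 0.40415656 0.01199928] ((0.5318207740783691, 0.34045249223709106), (0.10882718861103058, 0.2581046223640442), 85.74176025390625)
[0.49508987 0.33594893 0.08724259]
[214.  204.    3.2] [0.4565 0.0135] [0.4555 0.0088]
[212.  332.    7.3] [ 0.4512 -0.3515] [ 0.4504 -0.3474]
[236.7 331.1   7.3] [ 0.5052 -0.3516] [ 0.5039 -0.3474]
[261.2 331.6   7.7] [ 0.5585 -0.3549] [ 0.5592 -0.3514]
```

View pics/w5.png

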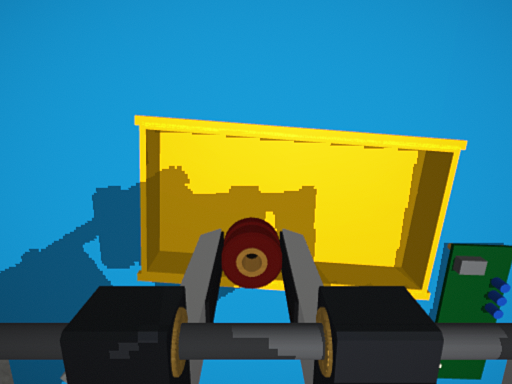

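The gripped bush at (250,250) is over the yellow bin, whose centre is (.523,.339). I'll place it and go for the last one.

Request:
servo_tool --pt "0 0.001 0 0.03 0 0 0" --pt "0 0 0 0.03 0 0 0" --pt "0 0 0 0.0125 0 0 0" --pt "0 0 0 0 0 0 0" --pt "0 0 0 0 0 0 0" --pt "42 0 0 0 0 0 0" --pt "42 0 0 0 0 0 0" --pt "42 0 0 0 0 0 0"

```text
time_s: 44.55
ee_pos: [0.4951, 0.3371, 0.0147]
eef_rot: [3.141, -0.0, 1.571]
force: [0.1, -0.3, -0.3]
grip_width: 0.0393
grip_force: 0.0
```

Request:
servo_tool --pt "42 0 0 -0.05 0 0 0" --pt "42 0 0 -0.05 0 0 0" --pt "42 -0.055 -0.006 0 0 0 0" --pt "42 -0.055 -0.006 0 0 0 0" --pt "42 -0.055 -0.006 0 0 0 0" --pt "42 -0.055 -0.006 0 0 0 0" --pt "42 -0.055 -0.007 0 0 0 0" --pt "42 -0.05 -0.007 0 0 0 0"

```text
time_s: 45.55
ee_pos: [0.4566, 0.0103, 0.1147]
eef_rot: [3.141, 0.0, 1.571]
force: [1.0, -0.3, 1.0]
grip_width: 0.0391
grip_force: 0.0
```

```bash
python3 -c "
from h import *
under()
for b in bushes(shot('side','s7')): print(*b)
c=shot('wrist');P=pts(c);o=ctrl.get_obs()['ee_pos']
m=(P[...,2]>.012)&(P[...,2]<.045)&(P[...,1]>.03)&(P[...,1]<.1)&(abs(P[...,0]-.475)<.06);p=P[m];print('transf',p.min(0),p.max(0))"
```

```text
45.55 [0.4566 0.0103 0.1147] [ 1.  -0.3  1. ]
[252.3 194.7] 954 bush minus tcp [0.0004 0.0025]
[214.  203.5   3. ] [0.4565 0.0152] [0.4554 0.0107]
[211.6 332.1   7.3] [ 0.4503 -0.3518] [ 0.4504 -0.3473]
[236.  331.5   7.5] [ 0.5036 -0.3524] [ 0.5039 -0.3477]
[261.5 331.6   7.6] [ 0.5592 -0.3549] [ 0.5593 -0.3506]
transf [0.45662271 0.04392712 0.01220046] [0.50326068 0.08765591 0.03913999]
```

Request:
servo_tool --pt "47 0.0015 0.0005 0 0 0 0" --pt "47 0 0 0.05 0 0 0" --pt "47 0 0 0.04 0 0 0" --pt "47 0 0 0.017 0 0 0" --pt "0 0 0 0 0 0 0" --pt "0 0 0 0 0 0 0" --pt "0 0 0 0 0 0 0" --pt "0 0 0 0 0 0 0"

```text
time_s: 46.7
ee_pos: [0.4578, 0.0136, 0.008]
eef_rot: [3.141, 0.0, 1.571]
force: [-0.0, 0.0, -0.3]
grip_width: 0.0308
grip_force: 20.0
```

Request:
servo_tool --pt "0 0 0 -0.05 0 0 0" --pt "0 0 0 -0.06 0 0 0" --pt "0 0.055 0.015 0 0 0 0" --pt "0 0.055 0.016 0 0 0 0" --pt "0 0.055 0.016 0 0 0 0" --pt "0 0.055 0.016 0 0 0 0" --pt "0 0.055 0.016 0 0 0 0" --pt "0 0.05 0.016 0 0 0 0"

```text
time_s: 47.7
ee_pos: [0.5527, 0.3405, 0.1177]
eef_rot: [3.141, -0.0, 1.571]
force: [0.0, -0.4, 0.2]
grip_width: 0.0307
grip_force: 20.0
```

Request:
servo_tool --pt "0 -0.002 0 0.04 0 0 0" --pt "0 0 0 0.04 0 0 0" --pt "0 0 0 0.0225 0 0 0" --pt "0 0 0 0 0 0 0" --pt "0 0 0 0 0 0 0" --pt "42 0 0 0 0 0 0" --pt "42 0 0 0 0 0 0" --pt "42 0 0 0 0 0 0"

```text
time_s: 48.7
ee_pos: [0.5526, 0.3366, 0.0153]
eef_rot: [3.141, -0.0, 1.571]
force: [0.1, -0.9, -0.5]
grip_width: 0.0391
grip_force: 0.0
```

Request:
servo_tool --pt "42 0 0 -0.06 0 0 0" --pt "42 0 0 -0.06 0 0 0" --pt "42 0 0 -0.06 0 0 0" --pt "70 -0.05 0.01 -0.01 0 0 0" --pt "70 -0.05 0.015 0 0 0 0" --pt "70 -0.05 0.015 0 0 0 0" --pt "70 -0.05 0.02 0 0 0 0" --pt "70 -0.05 0.02 0 0 0 0"

```text
time_s: 49.7
ee_pos: [0.6329, 0.0849, 0.2053]
eef_rot: [3.141, -0.0, 1.571]
force: [0.8, 1.1, -0.2]
grip_width: 0.0659
grip_force: 0.0
```

```bash
python3 -c "
from h import *
print(ctrl.get_obs()['ee_pos'],ctrl.get_obs()['eef_rot'])
for n in('side','scene'):
  for b in bushes(shot(n,n+'8')): print(n,*b)"
```

```text
[0.63286826 0.08486336 0.20528775] [ 3.14121521e+00 -6.46809099e-05  1.57092522e+00]
side [212.4 332.2   7.6] [ 0.4521 -0.352 ] [ 0.4504 -0.348 ]
side [236.5 331.2   7.3] [ 0.5048 -0.3518] [ 0.5039 -0.3481]
side [262.5 331.5   7.5] [ 0.5614 -0.3549] [ 0.5602 -0.3515]
scene [357.5 181.    7.5] [0.5677 0.32  ] [0.5584 0.3296]
scene [ 95.  283.6   8.9] [ 0.5182 -0.3502] [ 0.5109 -0.3493]
```

View pics/side8.png

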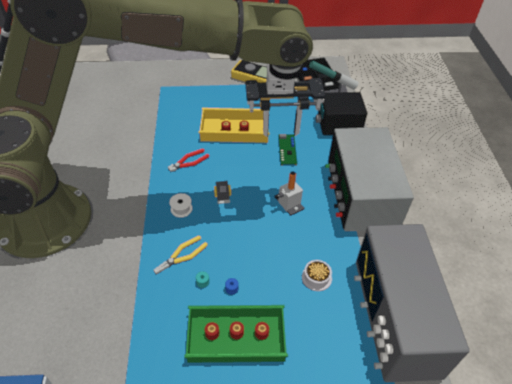

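The side view shows three bushes in the green bin (211, 237 and 262, about 331), two in the yellow bin (226 and 244, 126) and the gauge upright at (291,190). The asked order ends with the gauge, so I'll draw it past the click once more and push it home as the last act.

Request:
servo_tool --pt "70 -0.029 0.016 0 0 0 0" --pt "70 -0.029 0.0155 0 0 0 0" --pt "70 0 0 0 0 0 0.186" --pt "70 0 0 0 0 0 0.186" --pt "70 0 0 0 0 0 0.187" --pt "70 0 0 0 0 0 0" --pt "70 0 0 0 0 0 0" --pt "70 0 0 0 0 0 0" --force 45

```text
time_s: 50.8
ee_pos: [0.6639, 0.0287, 0.205]
eef_rot: [-3.142, 0.0, 1.014]
force: [0.3, -0.2, -0.7]
grip_width: 0.0659
grip_force: 0.0
```

```bash
python3 -c "
from h import *
o=ctrl.get_obs();print(o['ee_pos'],o['eef_rot'])
d=np.array([.6645,.0270])-o['ee_pos'][:2];y=o['eef_rot'][2];print('tool shift',d@[np.cos(y),np.sin(y)],d@[np.sin(y),-np.cos(y)],o['ee_pos'][2]-.0755)
P=pts(shot('wrist'));m=(P[...,2]>.117)&(P[...,2]<.13)&(np.hypot(P[...,0]-.664,P[...,1]-.027)<.02);p=P[m];print(len(p),(p.min(0)+p.max(0))/2)"
```

```text
[0.66394148 0.02866994 0.20497404] [-3.14157910e+00  9.44796580e-06  1.01445613e+00]
tool shift -0.0011231535039460314 0.0013561552476306683 0.12947404033001386
348 [0.66323477 0.02706083 0.12037073]
```

Request:
servo_tool --pt "70 -0.0011 0.0014 0.04 0 0 0" --pt "70 0 0 0.04 0 0 0" --pt "70 0 0 0.03 0 0 0" --pt "70 0 0 0.0195 0 0 0" --pt "0 0 0 0 0 0 0" --pt "0 0 0 0 0 0 0" --pt "0 0 0 0 0 0 0" --pt "0 0 0 0 0 0 0"

```text
time_s: 51.85
ee_pos: [0.6649, 0.0268, 0.0762]
eef_rot: [3.141, -0.001, 1.012]
force: [-0.4, 0.3, -0.7]
grip_width: 0.0292
grip_force: 0.0
```

Request:
servo_tool --pt "0 0 0 0 0 0 0" --pt "0 0 0 0 0 0 0" --pt "0 0 0 0 0 0 0" --pt "0 0 0 0 0 0 0" --pt "0 0 0 0 0 0 0" --pt "0 0 0 0 0 0 0" --pt "0 0 0 0 0 0 0" --pt "0 0 0 0 0 0 0"

```text
time_s: 52.85
ee_pos: [0.6646, 0.0269, 0.0756]
eef_rot: [-3.142, -0.0, 1.012]
force: [-3.4, 0.1, 5.2]
grip_width: 0.0158
grip_force: 45.0
```

Gripped on the flats with little side load. I'll pull up 20 mm past the click, then push back.

Request:
servo_tool --pt "0 0 0 -0.003 0 0 0" --pt "0 0 0 -0.003 0 0 0" --pt "0 0 0 -0.004 0 0 0" --pt "0 0 0 -0.005 0 0 0" --pt "0 0 0 -0.005 0 0 0" --pt "0 0 0 0 0 0 0" --pt "0 0 0 0 0 0 0" --pt "0 0 0 0 0 0 0"

```text
time_s: 53.85
ee_pos: [0.6645, 0.0268, 0.0952]
eef_rot: [-3.141, 0.0, 1.012]
force: [-0.6, -0.6, -0.2]
grip_width: 0.0155
grip_force: 45.0
```

Request:
servo_tool --pt "0 0 0 0.004 0 0 0" --pt "0 0 0 0.004 0 0 0" --pt "0 0 0 0.004 0 0 0" --pt "0 0 0 0.004 0 0 0" --pt "0 0 0 0.004 0 0 0" --pt "0 0 0 0.002 0 0 0" --pt "0 0 0 0 0 0 0" --pt "0 0 0 0 0 0 0"

```text
time_s: 54.85
ee_pos: [0.6646, 0.0269, 0.0756]
eef_rot: [3.141, -0.0, 1.012]
force: [-11.0, 1.5, 20.7]
grip_width: 0.0161
grip_force: 45.0
```

Request:
servo_tool --pt "0 0 0 -0.001 0 0 0" --pt "60 0 0 0 0 0 0" --pt "60 0 0 0 0 0 0" --pt "60 0 0 0 0 0 0" --pt "60 0 0 -0.05 0 0 0" --pt "60 0 0 -0.06 0 0 0" --pt "60 0 0 -0.06 0 0 0" --pt "60 0 0 0 0 0 0"

```text
time_s: 55.85
ee_pos: [0.666, 0.0268, 0.2499]
eef_rot: [3.134, -0.004, 1.012]
force: [-0.2, -1.1, -1.2]
grip_width: 0.0563
grip_force: 0.0
```

```bash
python3 -c "
from h import *
c=shot('wrist','w9');P=pts(c);m=(P[...,2]>.1)&(P[...,2]<.15)&(np.hypot(P[...,0]-.664,P[...,1]-.027)<.025);p=P[m];print(len(p),np.percentile(p[:,2],[50,90,98]),p[p[:,2]>.117].mean(0),ctrl.get_obs()['ee_pos'])
s=shot('side','side9')
for z in ('side','scene'):
  for ce,n,p in blobs(shot(z),(-8,120,50),(8,255,255),.006,.045,30): print(z,ce,n,p.mean(0).round(3))"
```

```text
323 [0.12100821 0.1224743  0.12305499] [0.66392591 0.02726448 0.12124308] [0.66512917 0.02677267 0.24627176]
side [225.4 126.7] 41 [0.493 0.327 0.027]
side [243.5 126.6] 42 [0.55  0.324 0.028]
side [192.6 158.3] 194 [0.393 0.205 0.013]
side [339.2 214.2] 30 [ 0.784 -0.042  0.034]
side [211.6 331.7] 135 [ 0.45  -0.352  0.029]
side [236.1 331. ] 132 [ 0.504 -0.353  0.029]
side [261.4 331.5] 128 [ 0.559 -0.356  0.028]
scene [279.6 170.6] 231 [0.399 0.204 0.012]
scene [341.4 169.5] 59 [0.505 0.327 0.026]
scene [357.2 179.5] 73 [0.562 0.326 0.025]
scene [ 95.2 284.5] 622 [ 0.519 -0.351  0.026]
```

View pics/side9.png

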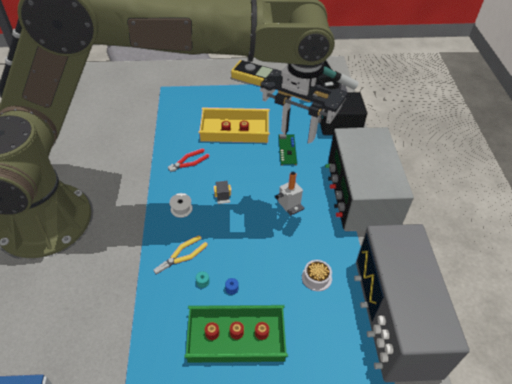

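The final view shows the gauge home at (291,190), three bushes in the green bin, two in the yellow bin, and nothing else moved.

```bash
python3 -c "
from station import ctrl
print(ctrl.hand_in())"
```

```text
the job is handed in; nothing more can be done
None
```

The job is handed in: three through-bored bushes are in the green bin, two blind ones in the yellow bin, and the gauge is back home past the click.

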